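Seat a lock pin in a prosthetic lock and prove it with a tug

TASK

Take the lock pin with the orange grip from the wooden rack and press it straight down into the hole of the aluminium lock on the blue test stand until it is fully home. Then, still gripping it, tug it straight up with a steady 15 N or so for a good second to prove that the latch retains it, and let go, leaving it in the lock. Never press or pull the lock harder than 25 N, handle only the orange pin, and leave the stand and all other things alone.

Things in the scene. Friction and masses are not known exactly. Their poses are not given: they have to be found in the camera images.
- pin_grip (a point): Centre of the ORANGE grip of the loose pin to use (about 80 g), on the pin's axis; z points up along it. The grip is round, 20 mm in diameter, 50 mm tall, a thin dark ring near each end: this point is 25 mm below the pin's top, 25 mm above the grip's underside and 70 mm above the tip. It starts upright in one of the rack's three holes; lifting it 50 mm frees it; neighbours are as tall.
- pin_shoulder (a point): On the same pin's axis at its shoulder, the underside of the orange grip. From here a steel shank 14 mm in diameter goes 45 mm down, with a narrower neck and a tapered tip. In the rack the shoulder rests on the rack's top; in the lock it rests on the lock's top face when the pin is fully home.
- rack: Fixed wooden block 50 x 170 x 55 mm with a row of three through holes of 17 mm along its long (y) axis, at y = -55, 0 and +55 mm; origin at the centre of its underside on the table, z up. Each hole holds a pin: orange, blue and black, in any order; their grips stand 50 mm above the block.
- stand: Fixed blue pull-test stand: base plate 120 x 120 x 16 mm, origin at the centre of its underside on the table, z up. Four steel posts at (+-42, +-42) mm rise to 50 mm. In its middle, with its underside 24 mm above the table, the lock is carried on a stiff gauge spring. A small white scale is on its +y side.
- lock_mouth (a point): Centre of the lock's hole at its top face, 73 mm above the table; z up. The lock is an aluminium block 64 x 64 x 49 mm that only moves up and down. The hole (15.8 mm, 3 mm chamfer) takes the pin's shank. Fully home, the pin's shoulder rests on the top face, pin_grip 25 mm above this point; a firm press of 18 to 22 N makes sure of that.
- lock_latch (a point): Middle of the sprung latch hidden in the lock, about 22 mm below its top face. It resists pressing with about 4 to 15 N, first met with the shoulder 16 to 30 mm above the face; the pin latches only in the last 1 to 14 mm. A latched pin has free play upwards, different every time, 1 to 15 mm, before the latch bites and holds; released, it may sink back. An unlatched pin slides out at under 7 N.
- lock (a joint): Vertical travel of the lock on its gauge spring, m: 0 with no load, positive when the lock is pulled up, negative when pressed down; 8 N per mm both ways (0.0019 = 15 N upward pull), stops at +-6 mm.
- pin_blue: Bystander: the pin with the blue grip, in the rack, origin at its tip. Leave it.
- pin_black: Bystander: the pin with the black grip, in the rack, origin at its tip. Leave it.
- socket: Bystander: yellow composite limb socket with black bands, open cup 124 mm wide, 170 mm tall, origin at the centre of its underside.
- bottle: Bystander: red plastic bottle, 48 mm in diameter, 150 mm tall, origin at the centre of its underside.
- spare_lock: Bystander: loose aluminium lock block 64 x 64 x 36 mm with a hole, lying on the table, origin at the centre of its underside. Not the one to use.
- clamp: Bystander: dark steel tube clamp 32 mm in diameter, 50 mm tall, origin at the centre of its underside.
- screwdriver: Bystander: screwdriver lying on the table.
- wrench: Bystander: wrench lying on the table.
Things that resemble listed ones, but are neither listed nor needed, are in the scene too. Of the things that look like the part that bears pin_grip, the smallest one is meant.

How it is judged:
By the outcome, as a careful person would: the job done as asked, in the order asked, and still so for the second after the job is handed in, with the robot touching nothing.
It also fails if it takes over 54 s, if anything falls off the work surface, if the arm or the gripper's body presses on something with over 40 N, if the wrist force passes 120 N, or if a joint passes its speed limit or range.

ROBOT

A 6-joint arm with a two-finger parallel gripper is mounted at the origin on the work surface. World frame = base frame: x ahead of the robot, y to its left, z up, the work surface at z = 0. Lengths are in m, angles in rad, forces in N, time in s.
With the tool pointing down it reaches from about 0.25 to 0.775 m from the base axis. Payload 4 kg.
Tool frame: the origin (TCP) lies at the very end of the fingers, on their centre line; the grasp point (between the pads) lies 19 mm behind it; z points along the fingers, y is the line along which they close (so a half turn about z gives the same grasp; the last joint's range is limited). The gripper opens to 94 mm and grips with 3 to 60 N. Pads are 16 mm wide; open, the fingers measure 119 mm over their backs; the gripper's body (75 mm by 177 mm) begins 78 mm behind the grasp point.
Start: joints at [-1.437, 0.087, 1.371, -0, 1.684, -0.103], TCP at [0.129, -0.535, 0.206] pointing down, gripper open.
Joint ranges: [-3.1, 3.1], [-0.76, 2.03], [0.27, 2.55], [-1.08, 4.22], [0.17, 2.65], [-2.57, 2.57]. Speed limits (rad/s): [2.79, 2.79, 3.14, 3.14, 3.14, 3.14].

INTERFACE

Orientations are given as [roll, pitch, yaw] about the fixed x, y, z axes, in that order (R = Rz(yaw) Ry(pitch) Rx(roll)).
In Python, from bench import robot, vision gives the robot as it stands.
- The arm moves only by the shell command python3 -m crank 'ROWS'. ROWS is JSON, a list of rows, each a list of 3 entries, a list of its own where there are three numbers: the closure, from 0 (fully open) to 1 (shut), then the shift along the tool's x, y, z in m, then the turn, a rotation vector about the tool's x, y, z in degrees. A call has 1 to 8 rows; each row shifts and turns the commanded pose from where the row before left it, along the tool's axes as they then stand; what a row does not reach is not made up. A row lasts 1/10 s, in which the tool goes at most 50 mm and 8.59 degrees, less where a joint would pass 70% of its speed; a pose out of reach is approached as far as the arm can. A call with a gripper value outside its range is refused whole. The fingers move at their own pace and stop on an object; the grip force is fixed at half the most. Time passes only in rows, so rows that do not move let the fingers close. It gives the time, the measured TCP pose, the force, the opening and the grip force at its end, in the units of the state.
- robot.get_obs(): the state, without advancing time (a new reading comes with each control period).
- vision.snapshot(name): name is "scene" or "top" or "wrist"; returns a dict with "color" (420x560x3 uint8, red, green, blue), "z_map" (420x560 float32, m along the optical axis (not along the pixel's ray), 0 where there is no reading), "fx", "fy", "cx", "cy" (pixels), "R" (3x3) and "t" (3): a world point X has camera coordinates R X + t. Camera axes: x right, y down, z forward; pixel columns grow to the right and rows downward; lengths in m; the calibration is good to about 2 mm. A picture is of the moment at which its call begins.
- robot.close_job(): hands the job in; it is judged then, once.
The state is a dict: "time": time; "joint_positions": joint angles; "qvel": joint speeds; "joint_torque": joint torques, N m; "tool_pos": TCP position; "ee_rot": TCP orientation; "wrist_force": force on the tool from outside, world axes, zero at the start; "wrist_torque": the same for the moment, N m; "width": finger opening in m; "finger_force": force on a finger pad.
Only numpy, scipy, OpenCV 4.12 (cv2) and the standard library are available. Lean on these libraries where they do the work, as an engineer would, in place of code of your own. Each camera call takes 0.05 s, during which the arm holds its last target. There are 200 camera calls.

## Working session

There is one attempt and no reset: what is moved stays moved. The work goes in short steps, Python scripts to look and compute and a shell command to move; the robot and the scene stay as the last step left them, time stands still between calls to the robot, and variables do not carry over. Pictures are saved under pics/ and viewed, at most 10 in all, crops included, and the job is handed in when it is done.

```bash
mkdir -p pics; cat > h.py <<'E'
import numpy as np, cv2
from bench import robot, vision
def snap(n,f=None):
    s=vision.snapshot(n)
    np.savez(''+n+'.npz',**s)
    if f: cv2.imwrite('pics/'+f,s['color'][:,:,::-1])
    return s
def ray(s,u,v,z):
    R=np.array(s['R']);t=np.array(s['t']);c=-R.T@t
    d=R.T@np.array([(u-s['cx'])/s['fx'],(v-s['cy'])/s['fy'],1])
    return c+d*(z-c[2])/d[2]
def cloud(s):
    v,u=np.mgrid[:420,:560];z=s['z_map']
    P=np.stack([(u-s['cx'])/s['fx']*z,(v-s['cy'])/s['fy']*z,z],-1)
    return (P-np.array(s['t']))@np.array(s['R'])
E
python3 - <<'E'
from h import *
a=snap('top');b=snap('scene')
cv2.imwrite('pics/top.png',a['color'][:,:,::-1]);cv2.imwrite('pics/scene.png',b['color'][:,:,::-1])
for s in(a,b):print(-np.array(s['R']).T@s['t'],s['fx'])
o=robot.get_obs();print(o)
E
```

```text
[ 0.43975115 -0.02666045  1.64474262] 504.7501834958127
[ 1.19915673 -0.26134228  0.797514  ] 395.20741036631796
{'time': 0.1, 'joint_positions': array([-1.43714562e+00,  8.78927312e-02,  1.37210499e+00, -2.22992008e-05,
        1.68360205e+00, -1.03106047e-01]), 'qvel': array([-0.00035718, -0.0020552 , -0.00416048, -0.00188544,  0.00038693,
       -0.00025031]), 'joint_torque': array([ 3.09736490e-03, -3.41250801e+01, -3.03303158e+01,  7.19985645e-02,
        3.04006319e-02, -1.01767328e-04]), 'tool_pos': array([ 0.12892095, -0.5341637 ,  0.20441392]), 'ee_rot': array([-3.13959391e+00, -1.84534662e-04,  2.36754085e-01]), 'wrist_force': array([-0.78734767,  0.12370867,  0.52469294]), 'wrist_torque': array([0.0163348 , 0.01472383, 0.00651757]), 'finger_force': 0.0, 'width': 0.09412573332036078}
```

View pics/top.png

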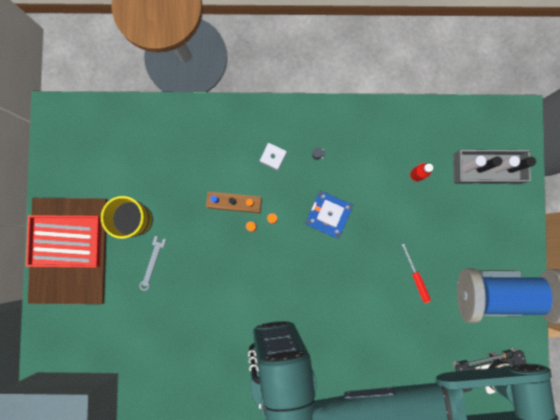

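View pics/scene.png

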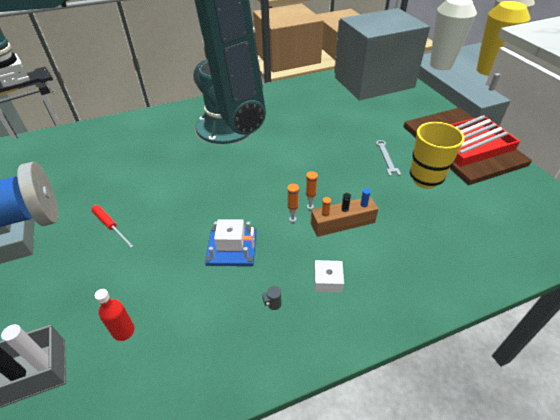

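The top view shows three orange candidates: one in the rack at (250,203), and two free-standing pins at (251,226) and (272,218). The free-standing ones look larger and aren't in the rack, so the one in the rack fits. The lock is at (331,213). Next I'll enlarge and measure.

```bash
python3 - <<'E'
from h import *
a=np.load('top.npz');b=np.load('scene.npz')
A=cv2.resize(a['color'][180:245,195:365],None,fx=4.7,fy=4.7,interpolation=cv2.INTER_CUBIC)
B=cv2.resize(b['color'][160:275,195:385],None,fx=4.2,fy=2.5,interpolation=cv2.INTER_CUBIC)
B=cv2.resize(B,(799,290));A=cv2.resize(A,(799,305))
cv2.imwrite('pics/c1.png',np.vstack([A,B])[:,:,::-1])
def blobs(s,lo,hi,box,mn=8):
    h=cv2.cvtColor(s['color'],cv2.COLOR_RGB2HSV);m=cv2.inRange(h,lo,hi)
    k=np.zeros_like(m);k[box[1]:box[3],box[0]:box[2]]=1
    n,l,st,c=cv2.connectedComponentsWithStats(m*k);P=cloud(s)
    for i in range(1,n):
        if st[i,4]>=mn:
            q=P[l==i];print(st[i],c[i].round(1),'med',np.median(q,0).round(4),'min',q.min(0).round(3),'max',q.max(0).round(3))
for nm,s,bx in(('top',a,(195,180,365,245)),('scene',b,(195,160,385,275))):
    print(nm)
    print('orange');blobs(s,(5,150,120),(18,255,255),bx)
    print('blue');blobs(s,(105,120,60),(125,255,255),bx)
    print('white');blobs(s,(0,0,170),(180,50,255),bx)
for u,v,z in((250,203,.105),(331,213,.073),(251,226,.1),(272,218,.1)):print(u,v,ray(a,u,v,z).round(4))
P=cloud(a);print('rack top z',np.median(P[200:207,238:245,2]),'lock',P[211:216,322:342:3].reshape(-1,3).round(3)[:8])
E
```

```text
top
orange
[245 198   9   9  63] [249.2 202.3] med [0.5737 0.109  0.0979] min [0.565 0.097 0.047] max [0.591 0.126 0.112]
[315 207   5   3  11] [317.1 208.2] med [ 0.5623 -0.1024  0.0396] min [ 0.559 -0.109  0.034] max [ 0.566 -0.096  0.044]
[268 214   9   9  68] [271.9 218. ] med [0.5241 0.0368 0.1306] min [0.512 0.024 0.007] max [0.536 0.055 0.139]
[246 222  10   9  72] [250.6 226. ] med [0.4993 0.0998 0.1298] min [ 0.487  0.087 -0.007] max [0.518 0.127 0.138]
blue
[315 193  36  14 194] [330.2 200.2] med [ 0.5907 -0.1456  0.0152] min [ 0.44  -0.21   0.005] max [ 0.614 -0.027  1.645]
[211 196   7   6  34] [214.1 198.6] med [0.5819 0.2165 0.1046] min [0.576 0.207 0.09 ] max [0.591 0.225 0.11 ]
[306 209  45  28 435] [328.4 222.7] med [ 0.5127 -0.1399  0.0158] min [ 0.44  -0.211  0.003] max [ 0.562 -0.027  1.645]
white
[317 201  26  26 420] [329.8 213.2] med [ 0.5448 -0.1415  0.0718] min [ 0.505 -0.18   0.012] max [ 0.582 -0.102  0.084]
[312 203   5   7  16] [313.6 205.9] med [ 0.57   -0.0912  0.0636] min [ 0.557 -0.1    0.006] max [ 0.581 -0.085  0.07 ]
scene
orange
[307 172  10   8  
[... 1856 characters left out ...]
  4   3   9] [210.7 248.1] med [ 0.5673 -0.1996  0.0513] min [ 0.564 -0.203  0.049] max [ 0.57  -0.196  0.052]
[244 247   3   3   8] [245.1 248.1] med [ 0.5999 -0.122   0.0524] min [ 0.596 -0.126  0.049] max [ 0.604 -0.12   0.054]
[315 260  29  15 383] [328.2 267.1] med [0.7187 0.0446 0.0376] min [ 0.673 -0.261 -0.002] max [1.199 0.097 0.798]
250 203 [0.5707 0.1058 0.105 ]
331 213 [ 0.5448 -0.1447  0.073 ]
251 226 [0.5005 0.102  0.1   ]
272 218 [0.5257 0.038  0.1   ]
rack top z 0.05553963564658403 lock [[ 0.551 -0.117  0.069]
 [ 0.551 -0.126  0.074]
 [ 0.551 -0.135  0.071]
 [ 0.553 -0.146  0.05 ]
 [ 0.551 -0.154  0.07 ]
 [ 0.552 -0.164  0.07 ]
 [ 0.552 -0.173  0.071]
 [ 0.548 -0.117  0.065]]
```

View pics/c1.png

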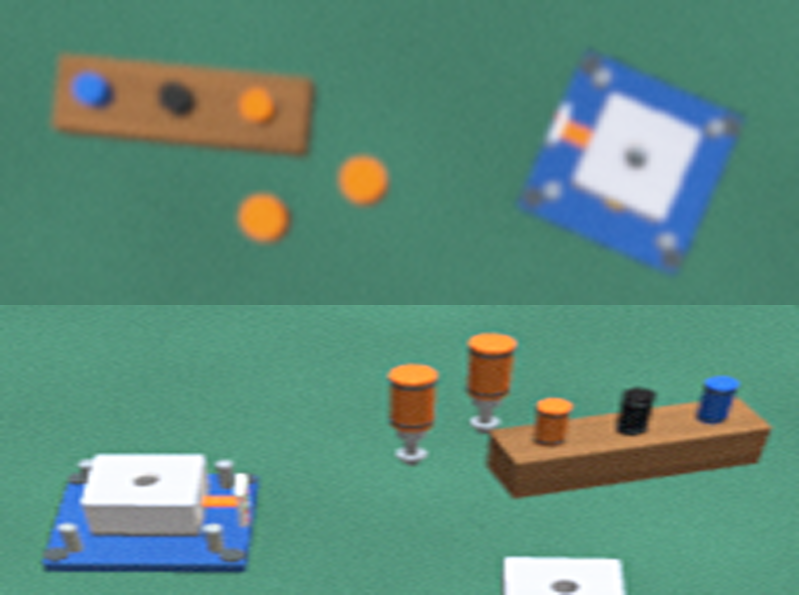

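The crop confirms it: the orange grip in the rack is clearly the smallest of the three, at about (0.573, 0.108). The large loose ones are about 0.135 m tall. I'll move above it at the current height, turn so the fingers close across the rack, and look with the wrist camera.

```bash
python3 -m crank '[[0.3,[0.0324,-0.0289,0],[0,0,0]],[0.5,[0.0324,-0.0289,0],[0,0,0]],[0.57,[0.0324,-0.0289,0],[0,0,0]],[0.57,[0.0324,-0.0289,0],[0,0,0]],[0.57,[0.0324,-0.0289,0],[0,0,0]],[0.57,[0.0324,-0.0289,0],[0,0,0]]]' >/dev/null
python3 -m crank '[[0.57,[0.0324,-0.0289,0],[0,0,0]],[0.57,[0.0324,-0.0289,0],[0,0,0]],[0.57,[0.0324,-0.0289,0],[0,0,0]],[0.57,[0.0324,-0.0289,0],[0,0,0]],[0.57,[0.0324,-0.0289,0],[0,0,0]],[0.57,[0.0324,-0.0289,0],[0,0,0]]]'
python3 -m crank '[[0.57,[0.0324,-0.0289,0],[0,0,0]],[0.57,[0.0324,-0.0289,0],[0,0,0]],[0.57,[0.0324,-0.0289,0],[0,0,0]],[0.57,[0.0324,-0.0289,0],[0,0,0]],[0.57,[0.0324,-0.0289,0],[0,0,0]],[0.57,[0.0324,-0.0289,0],[0,0,0]]]'
python3 -m crank '[[0.57,[0,0,0],[0,0,-8]],[0.57,[0,0,0],[0,0,-8]],[0.57,[0,0,0],[0,0,-8]],[0.57,[0,0,0],[0,0,-8]],[0.57,[0,0,0],[0,0,-8]],[0.57,[0,0,0],[0,0,-8]],[0.57,[0,0,0],[0,0,-8]],[0.57,[0,0,0],[0,0,-8]]]'
python3 -m crank '[[0.57,[0,0,0],[0,0,-8]],[0.57,[0,0,0],[0,0,0]],[0.57,[0,0,0],[0,0,0]]]'
python3 - <<'E'
from h import *
s=snap('wrist','w1.png');print(-s['R'].T@s['t'],s['fx'],s['R'].round(2).tolist())
E
```

```text
time: 1.3
tool_pos: [0.4261, -0.1045, 0.2051]
ee_rot: [3.142, 0.0, 0.237]
wrist_force: [-0.6, -0.9, 0.2]
width: 0.0403
finger_force: 0.0
time: 1.9
tool_pos: [0.5744, 0.1095, 0.2048]
ee_rot: [3.141, 0.001, 0.237]
wrist_force: [-0.3, -1.1, 0.2]
width: 0.0403
finger_force: 0.0
time: 2.7
tool_pos: [0.5736, 0.1078, 0.2047]
ee_rot: [-3.14, 0.001, 1.36]
wrist_force: [-0.6, 0.2, -0.2]
width: 0.0399
finger_force: 0.0
time: 3.0
tool_pos: [0.5737, 0.1078, 0.205]
ee_rot: [-3.141, 0.0, 1.49]
wrist_force: [0.6, 0.7, 0.3]
width: 0.0403
finger_force: 0.0
[0.57982576 0.17990686 0.38471891] 301.56503672963765 [[1.0, -0.08, -0.0], [-0.08, -0.97, 0.25], [-0.02, -0.24, -0.97]]
```

View pics/w1.png

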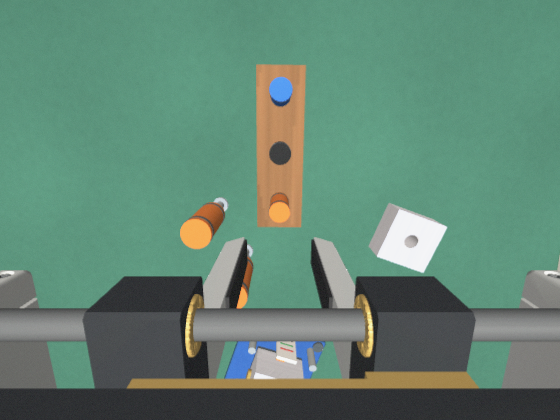

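The wrist view shows the orange pin's top at about (279,211), midway between the fingers, and the black one at (280,153). The large loose pins at (198,233) and (243,285) are outside the fingers. I'll measure the top disc here and triangulate the lock hole from the top view.

```bash
python3 - <<'E'
from h import *
s=np.load('wrist.npz')
h=cv2.cvtColor(s['color'],cv2.COLOR_RGB2HSV)
m=cv2.inRange(h,(8,150,235),(20,255,255));k=np.zeros_like(m);k[190:230,262:298]=1
cs=max(cv2.findContours(m*k,cv2.RETR_EXTERNAL,cv2.CHAIN_APPROX_NONE)[0],key=cv2.contourArea)
print(cv2.boundingRect(cs));c,r=cv2.minEnclosingCircle(cs);print(c,r,cv2.minAreaRect(cs));print(ray(s,*c,.105))
h=h[:, :, 2];print(h[192:226,279])
P=cloud(s);q=P[195:225,266:294].reshape(-1,3);q=q[(q[:,2]>.1)&(q[:,2]<.112)];print('depth top',len(q),(q.min(0)+q.max(0))/2,q.mean(0),q.max(0)-q.min(0))
a=np.load('top.npz');g=cv2.cvtColor(a['color'],cv2.COLOR_RGB2GRAY)
w=(255-g[206:221,324:338].astype(float));w=np.clip(w-90,0,None);v,u=np.mgrid[206:221,324:338];c=(w*u).sum()/w.sum(),(w*v).sum()/w.sum();print(c,ray(a,*c,.069))
E
```

```text
(269, 202, 21, 21)
(279.0, 212.125) 10.405177116394043 ((279.0, 212.00003051757812), (19.798988342285156, 19.798988342285156), 45.0)
[0.57399063 0.10895071 0.105     ]
[164 143 182 190 191 190 191 190 141 156 245 247 247 247 247 247 247 247
 247 247 247 247 247 247 247 247 247 247 247 247 236 199 191 191]
depth top 363 [0.5741161  0.10978538 0.1038097 ] [0.57395332 0.11016425 0.10510148] [0.01954589 0.01976614 0.00726765]
(np.float64(329.7361111111111), np.float64(213.53819444444446)) [ 0.54337031 -0.14107709  0.069     ]
```

```bash
python3 -m crank '[[0.57,[0.0014,0,0.03],[0,0,0]],[0.57,[0,0,0.03],[0,0,0]],[0.57,[0,0,0.03],[0,0,0]],[0.57,[0,0,0.02],[0,0,0]],[0.57,[0,0,0.015],[0,0,0]],[0.57,[0,0,0.015],[0,0,0]],[0.57,[0,0,0],[0,0,0]]]'
python3 -m crank '[[1,[0,0,0],[0,0,0]],[1,[0,0,0],[0,0,0]],[1,[0,0,0],[0,0,0]],[1,[0,0,0],[0,0,0]],[1,[0,0,0],[0,0,0]],[1,[0,0,0],[0,0,0]]]'
```

```text
time: 3.75
tool_pos: [0.5727, 0.109, 0.0631]
ee_rot: [-3.138, 0.001, 1.493]
wrist_force: [-0.4, 0.8, -0.8]
width: 0.0402
finger_force: 0.0
time: 4.35
tool_pos: [0.5749, 0.1093, 0.0669]
ee_rot: [3.139, -0.0, 1.493]
wrist_force: [0.0, 0.2, 4.9]
width: 0.0197
finger_force: 30.0
```

```bash
python3 -m crank '[[1,[0,0,-0.01],[0,0,0]],[1,[0,0,-0.02],[0,0,0]],[1,[0,0,-0.03],[0,0,0]],[1,[0,0,-0.03],[0,0,0]],[1,[0,0,-0.03],[0,0,0]],[1,[0,0,0],[0,0,0]],[1,[0,0,0],[0,0,0]]]'
python3 -m crank '[[1,[-0.022,-0.001,0],[0,0,0]],[1,[-0.042,-0.0019,0],[0,0,0]],[1,[-0.042,-0.0019,0],[0,0,0]],[1,[-0.042,-0.0019,0],[0,0,0]],[1,[-0.042,-0.0019,0],[0,0,0]],[1,[-0.042,-0.0019,0],[0,0,0]],[1,[-0.02,-0.001,0],[0,0,0]],[1,[0,0,0],[0,0,0]]]'
python3 -m crank '[[1,[0,0,0],[0,0,0]],[1,[0,0,0],[0,0,0]],[1,[0,0,0],[0,0,0]]]'
python3 - <<'E'
from h import *
for i in range(4):
    o=robot.get_obs();print(o['tool_pos'].round(4),o['wrist_force'].round(1))
    s=snap('wrist','w2.png' if i==3 else None)
b=snap('scene')
cv2.imwrite('pics/c2.png',np.hstack([s['color'][180:420,130:430],cv2.resize(b['color'][150:280,180:330],(277,240),interpolation=cv2.INTER_CUBIC)])[:,:,::-1])
E
```

```text
time: 5.05
tool_pos: [0.5739, 0.1092, 0.1853]
ee_rot: [3.141, 0.0, 1.493]
wrist_force: [1.3, 0.0, -1.8]
width: 0.0198
finger_force: 30.0
time: 5.85
tool_pos: [0.5412, -0.1435, 0.1822]
ee_rot: [-3.136, -0.001, 1.489]
wrist_force: [0.3, 0.4, -1.0]
width: 0.0195
finger_force: 30.0
time: 6.15
tool_pos: [0.5431, -0.1397, 0.1849]
ee_rot: [-3.141, -0.001, 1.495]
wrist_force: [-0.3, 0.2, -0.6]
width: 0.0193
finger_force: 30.0
[ 0.5431 -0.1397  0.1849] [-0.3  0.2 -0.6]
[ 0.5432 -0.1398  0.1852] [-0.1 -0.9 -0.5]
[ 0.5432 -0.14    0.1854] [-0.2  1.  -0.7]
[ 0.5433 -0.1402  0.1855] [ 0.4 -0.5 -0.6]
```

View pics/c2.png

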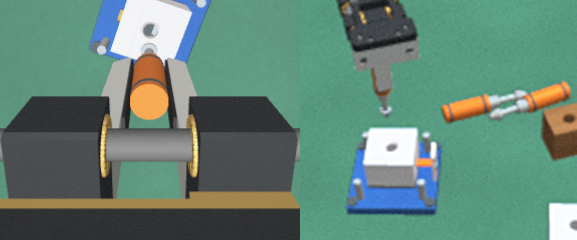

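Both large loose pins, now at about (269,208) and (315,201) in the scene view, appear to be lying down, though they stood upright in w1. I'll check this before going on.

```bash
python3 - <<'E'
from h import *
b=np.load('scene.npz');a=snap('top')
cv2.imwrite('pics/c3.png',np.vstack([cv2.resize(a['color'][170:250,190:370],(799,355)),cv2.resize(b['color'][165:260,195:395],(799,240))])[:,:,::-1])
for n,s in(('t',a),('s',b)):
    h=cv2.cvtColor(s['color'],cv2.COLOR_RGB2HSV);m=cv2.inRange(h,(5,150,120),(18,255,255))
    k,l,st,c=cv2.connectedComponentsWithStats(m);P=cloud(s)
    for i in range(1,k):
        if st[i,4]>20:q=P[l==i];print(n,c[i].round(1),st[i],np.median(q,0).round(3),q[:,2].max().round(3))
E
```

```text
t [248.1 231.1] [238 227  21   9 158] [0.487 0.117 0.026] 0.042
t [286.6 239. ] [276 235  22   9 156] [ 0.463 -0.008  0.024] 1.645
t [ 46. 267.] [ 32 267  29   1  29] [0.365 0.761 0.025] 0.031
s [314.9 201.3] [305 195  21  14 159] [0.495 0.117 0.026] 0.033
s [270.3 208.3] [261 203  19  12 161] [ 0.471 -0.008  0.025] 0.033
s [258.8 210.8] [257 207   4   9  23] [ 0.466 -0.041  0.025] 0.03
s [246.6 237.9] [243 236   8   4  24] [ 0.563 -0.107  0.043] 0.046
```

View pics/c3.png

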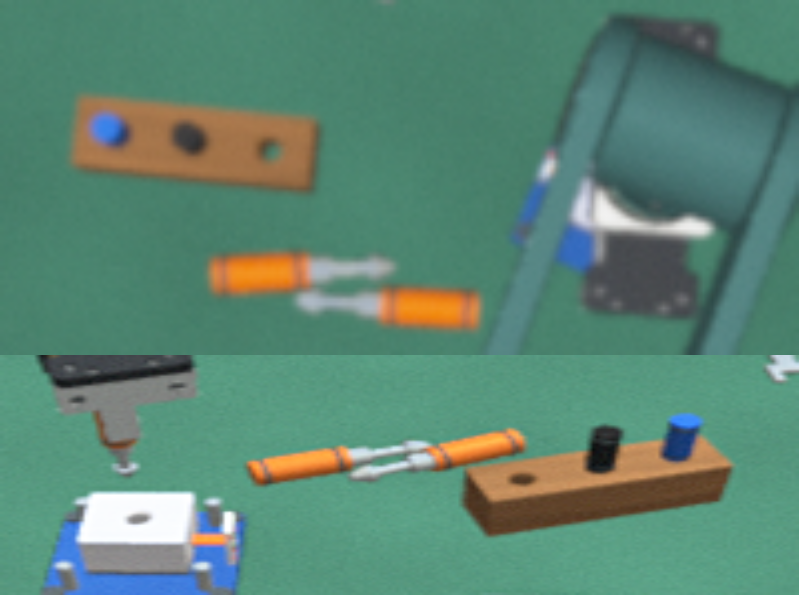

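Yes, both large look-alikes have toppled, at top-view (248,231) and (287,239). They must have been knocked during the pick. Righting them would mean handling things I was told to leave alone, so I'll leave them and stay clear. The pin is in the gripper, and its rack hole is empty. Next I'll measure the hole relative to the pin in the wrist view.

```bash
python3 - <<'E'
from h import *
s=np.load('wrist.npz');c=s['color']
cv2.imwrite('pics/c4.png',cv2.resize(c[175:255,230:330],(800,600),interpolation=cv2.INTER_CUBIC)[:,:,::-1])
g=cv2.cvtColor(c,cv2.COLOR_RGB2GRAY)
m=((g<195)).astype(np.uint8);print(g[200:226,281].tolist(),g[211,268:296].tolist())
for z in(.073,):
  for p in((281,211),):print(ray(s,*p,z))
print(robot.get_obs()['tool_pos'])
E
```

```text
[244, 233, 214, 188, 135, 118, 119, 117, 119, 117, 116, 119, 136, 174, 152, 124, 175, 192, 220, 242, 244, 243, 240, 188, 194, 215] [244, 242, 234, 232, 216, 147, 120, 118, 113, 115, 116, 118, 117, 119, 199, 217, 218, 217, 216, 191, 223, 240, 242, 243, 244, 245, 244, 244]
[ 0.54547811 -0.14121044  0.073     ]
[ 0.54323255 -0.14068729  0.18558572]
```

View pics/c4.png

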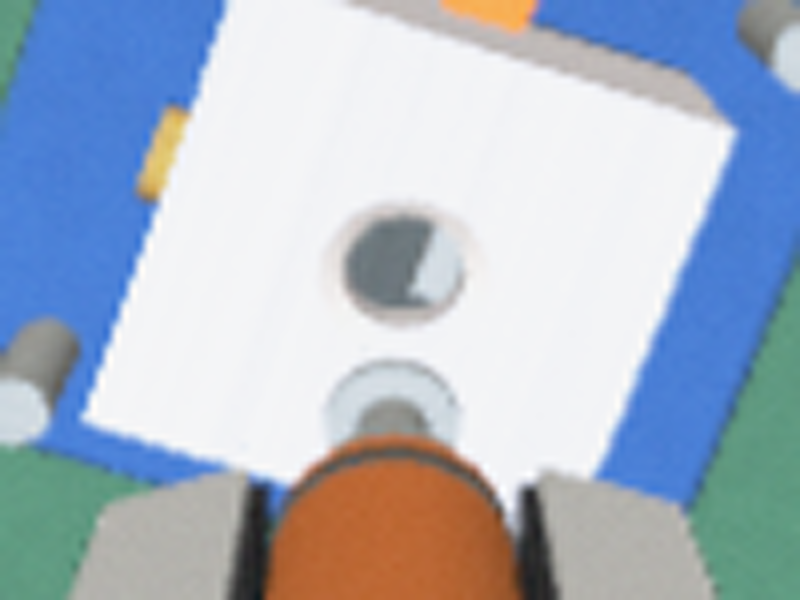

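The hole is centred at about (280.3, 209.7) and the pin's tip disc at about (278.7, 230.9). Converting both:

```bash
python3 - <<'E'
from h import *
s=np.load('wrist.npz')
print(ray(s,280.3,209.7,.071),ray(s,278.7,230.9,.136),ray(s,278.7,230.9,.132))
b=np.load('scene.npz');g=cv2.cvtColor(b['color'],cv2.COLOR_RGB2GRAY)[220:240,218:242].astype(float)
x=g[5:16,4:20];w=np.clip(190-x,0,None);v,u=np.mgrid[225:236,222:238];c=(w*u).sum()/w.sum(),(w*v).sum()/w.sum();print(c,ray(b,*c,.070))
E
```

```text
[ 0.5448543  -0.14031401  0.071     ] [ 0.54315935 -0.14161525  0.136     ] [ 0.5430596  -0.14289787  0.132     ]
(np.float64(229.185086551265), np.float64(229.49267643142477)) [ 0.54331159 -0.14349048  0.07      ]
```

```bash
python3 -m crank '[[1,[0,0.0015,0.015],[0,0,0]],[1,[0,0,0.02],[0,0,0]],[1,[0,0,0.015],[0,0,0]],[1,[0,0,0.005],[0,0,0]],[1,[0,0,0.003],[0,0,0]],[1,[0,0,0.003],[0,0,0]],[1,[0,0,0],[0,0,0]],[1,[0,0,0],[0,0,0]]]'
python3 -m crank '[[1,[0,0,0.003],[0,0,0]],[1,[0,0,0.003],[0,0,0]],[1,[0,0,0.003],[0,0,0]],[1,[0,0,0],[0,0,0]],[1,[0,0,0],[0,0,0]]]'
```

```text
time: 7.25
tool_pos: [0.545, -0.1414, 0.1252]
ee_rot: [3.14, 0.0, 1.493]
wrist_force: [0.5, 0.1, -1.9]
width: 0.0194
finger_force: 30.0
time: 7.75
tool_pos: [0.5445, -0.1412, 0.1153]
ee_rot: [-3.141, -0.0, 1.493]
wrist_force: [-0.6, 0.2, -0.9]
width: 0.0195
finger_force: 30.0
```

```bash
for i in 1; do
python3 -m crank '[[1,[0,0,0.002],[0,0,0]],[1,[0,0,0.002],[0,0,0]],[1,[0,0,0.002],[0,0,0]],[1,[0,0,0],[0,0,0]],[1,[0,0,0],[0,0,0]]]'
python3 -m crank '[[1,[0,0,0.002],[0,0,0]],[1,[0,0,0.002],[0,0,0]],[1,[0,0,0],[0,0,0]],[1,[0,0,0],[0,0,0]]]'
done | grep -E 'pos|force'
```

```text
tool_pos: [0.5445, -0.1412, 0.1094]
wrist_force: [0.2, 0.7, -1.6]
finger_force: 30.0
tool_pos: [0.5445, -0.1412, 0.1053]
wrist_force: [-0.1, -1.0, -1.1]
finger_force: 30.0
```

```bash
(python3 -m crank '[[1,[0,0,0.002],[0,0,0]],[1,[0,0,0.002],[0,0,0]],[1,[0,0,0],[0,0,0]]]'
python3 -m crank '[[1,[0,0,0.002],[0,0,0]],[1,[0,0,0.002],[0,0,0]],[1,[0,0,0],[0,0,0]]]') | grep -E 'pos|force'
```

```text
tool_pos: [0.5443, -0.1412, 0.101]
wrist_force: [-0.2, -0.4, -0.6]
finger_force: 30.0
tool_pos: [0.5439, -0.1409, 0.0972]
wrist_force: [-1.8, 0.9, 0.8]
finger_force: 30.0
```

```bash
(python3 -m crank '[[1,[0,0,0.0015],[0,0,0]],[1,[0,0,0],[0,0,0]],[1,[0,0,0],[0,0,0]]]'
python3 -m crank '[[1,[0,0,0.0015],[0,0,0]],[1,[0,0,0],[0,0,0]],[1,[0,0,0],[0,0,0]]]') | grep -E 'pos|t_force'
```

```text
tool_pos: [0.5441, -0.1411, 0.096]
wrist_force: [-3.2, 1.5, 2.7]
tool_pos: [0.5443, -0.1411, 0.0946]
wrist_force: [-4.4, 1.1, 3.9]
```

```bash
(python3 -m crank '[[1,[0,-0.0007,0],[0,0,0]],[1,[0,0,0],[0,0,0]],[1,[0,0,0],[0,0,0]]]'
python3 -m crank '[[1,[0,0,0.0015],[0,0,0]],[1,[0,0,0],[0,0,0]],[1,[0,0,0],[0,0,0]]]'
python3 -m crank '[[1,[0,0,0.0015],[0,0,0]],[1,[0,0,0],[0,0,0]],[1,[0,0,0],[0,0,0]]]') | grep -E 'pos|t_force'
```

```text
tool_pos: [0.544, -0.1411, 0.0945]
wrist_force: [-4.1, 2.0, 4.0]
tool_pos: [0.544, -0.1412, 0.0933]
wrist_force: [-3.8, 1.6, 5.9]
tool_pos: [0.5438, -0.1413, 0.0902]
wrist_force: [-1.3, 1.2, -2.4]
```

```bash
(python3 -m crank '[[1,[0,0,0.0015],[0,0,0]],[1,[0,0,0],[0,0,0]],[1,[0,0,0],[0,0,0]]]'
python3 -m crank '[[1,[0,0,0.0015],[0,0,0]],[1,[0,0,0],[0,0,0]],[1,[0,0,0],[0,0,0]]]'
python3 -m crank '[[1,[0,0,0.0015],[0,0,0]],[1,[0,0,0],[0,0,0]],[1,[0,0,0],[0,0,0]]]') | grep -E 'pos|t_force'
```

```text
tool_pos: [0.5438, -0.1413, 0.0898]
wrist_force: [-2.6, 1.0, -0.5]
tool_pos: [0.5438, -0.1412, 0.0886]
wrist_force: [-2.9, 0.8, 2.2]
tool_pos: [0.5448, -0.1416, 0.0869]
wrist_force: [-0.4, -0.9, -0.9]
```

```bash
(python3 -m crank '[[1,[0,0,0.0012],[0,0,0]],[1,[0,0,0],[0,0,0]],[1,[0,0,0],[0,0,0]]]'
python3 -m crank '[[1,[0,0,0.0012],[0,0,0]],[1,[0,0,0],[0,0,0]],[1,[0,0,0],[0,0,0]]]'
python3 -m crank '[[1,[0,0,0.0012],[0,0,0]],[1,[0,0,0],[0,0,0]],[1,[0,0,0],[0,0,0]]]') | grep -E 'pos|t_force'
```

```text
tool_pos: [0.5441, -0.1413, 0.0857]
wrist_force: [-0.6, -0.9, -0.5]
tool_pos: [0.5442, -0.1413, 0.0849]
wrist_force: [1.2, -1.0, 0.2]
tool_pos: [0.5442, -0.1413, 0.0843]
wrist_force: [-1.2, 0.7, 6.1]
```

```bash
(python3 -m crank '[[1,[0,0,0.0007],[0,0,0]],[1,[0,0,0],[0,0,0]],[1,[0,0,0],[0,0,0]]]'
python3 -m crank '[[1,[0,0,0.0007],[0,0,0]],[1,[0,0,0],[0,0,0]],[1,[0,0,0],[0,0,0]]]') | grep -E 'pos|t_force'
```

```text
tool_pos: [0.5442, -0.1414, 0.084]
wrist_force: [-1.8, 0.4, 6.8]
tool_pos: [0.5442, -0.1414, 0.0837]
wrist_force: [-2.2, -0.3, 8.0]
```

```bash
(python3 -m crank '[[1,[0,0,0.001],[0,0,0]],[1,[0,0,0],[0,0,0]],[1,[0,0,0],[0,0,0]]]'
python3 -m crank '[[1,[0,0,0.001],[0,0,0]],[1,[0,0,0],[0,0,0]],[1,[0,0,0],[0,0,0]]]'
python3 -m crank '[[1,[0,0,0.001],[0,0,0]],[1,[0,0,0],[0,0,0]],[1,[0,0,0],[0,0,0]]]') | grep -E 'pos|t_force'
```

```text
tool_pos: [0.5442, -0.1414, 0.0834]
wrist_force: [-2.4, 1.1, 11.4]
tool_pos: [0.5443, -0.1414, 0.0831]
wrist_force: [-4.0, 1.7, 12.9]
tool_pos: [0.5443, -0.1414, 0.0827]
wrist_force: [-5.0, 1.4, 16.2]
```

```bash
(python3 -m crank '[[1,[0,0,0.001],[0,0,0]],[1,[0,0,0],[0,0,0]],[1,[0,0,0],[0,0,0]]]'
python3 -m crank '[[1,[0,0,0.0005],[0,0,0]],[1,[0,0,0],[0,0,0]],[1,[0,0,0],[0,0,0]],[1,[0,0,0],[0,0,0]]]') | grep -E 'pos|force'
python3 - <<'E'
from h import *
print([robot.get_obs()['wrist_force'][2].round(1)])
b=snap('scene');b2=snap('wrist')
cv2.imwrite('pics/c5.png',np.hstack([cv2.resize(b['color'][170:270,190:290],(500,500),interpolation=cv2.INTER_CUBIC),cv2.resize(b2['color'][180:300,240:310],(292,500))])[:,:,::-1])
E
```

```text
tool_pos: [0.5443, -0.1414, 0.0824]
wrist_force: [-6.1, 2.6, 18.5]
finger_force: 30.0
tool_pos: [0.5443, -0.1414, 0.0823]
wrist_force: [-6.5, 2.5, 19.9]
finger_force: 30.0
[np.float64(19.9)]
```

View pics/c5.png

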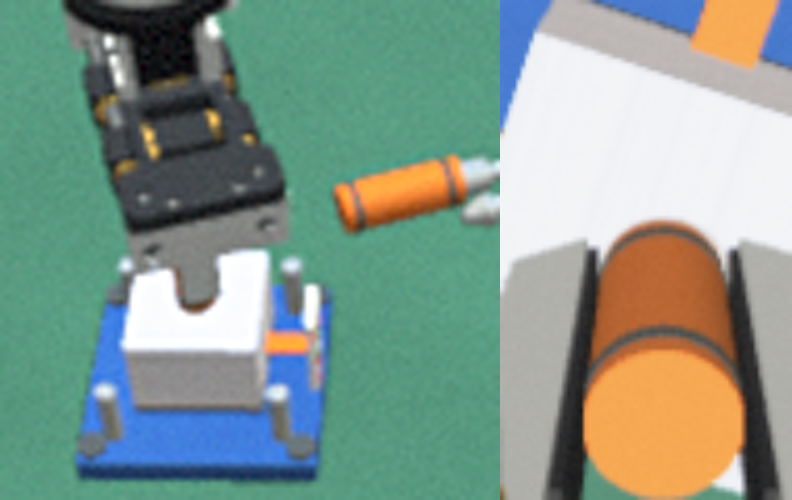

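```bash
python3 - <<'E'
from h import *
s=np.load('wrist.npz');P=cloud(s)
t=P[268:290,265:283][...,2];f=P[195:225,255:268][...,2]
print(np.median(t),np.median(f),np.median(t)-np.median(f))
E
```

```text
0.12087751116049314 0.07087362500176698 0.050003886158726155
```

The pin's top is 50.0 mm above the lock face, so it is fully home. Now the tug, unloading gently first.

```bash
(python3 -m crank '[[1,[0,0,-0.002],[0,0,0]],[1,[0,0,-0.002],[0,0,0]],[1,[0,0,-0.002],[0,0,0]],[1,[0,0,0],[0,0,0]],[1,[0,0,0],[0,0,0]]]'
python3 -m crank '[[1,[0,0,-0.0015],[0,0,0]],[1,[0,0,-0.0015],[0,0,0]],[1,[0,0,0],[0,0,0]]]'
python3 -m crank '[[1,[0,0,-0.0015],[0,0,0]],[1,[0,0,0],[0,0,0]],[1,[0,0,0],[0,0,0]]]'
python3 -m crank '[[1,[0,0,-0.0015],[0,0,0]],[1,[0,0,0],[0,0,0]],[1,[0,0,0],[0,0,0]]]') | grep -E 'pos|t_force'
```

```text
tool_pos: [0.5442, -0.1413, 0.084]
wrist_force: [-1.2, 0.4, 5.7]
tool_pos: [0.5437, -0.1411, 0.0855]
wrist_force: [1.3, -1.0, -0.8]
tool_pos: [0.5437, -0.1412, 0.0873]
wrist_force: [1.3, -0.4, -2.9]
tool_pos: [0.5436, -0.1411, 0.0883]
wrist_force: [3.8, -2.1, -9.2]
```

```bash
(python3 -m crank '[[1,[0,0,-0.0012],[0,0,0]],[1,[0,0,0],[0,0,0]],[1,[0,0,0],[0,0,0]]]'
python3 -m crank '[[1,[0,0,-0.0012],[0,0,0]],[1,[0,0,0],[0,0,0]],[1,[0,0,0],[0,0,0]]]') | grep -E 'pos|t_force'
```

```text
tool_pos: [0.5436, -0.1411, 0.089]
wrist_force: [4.6, -2.4, -12.9]
tool_pos: [0.5436, -0.1411, 0.0895]
wrist_force: [6.2, -2.3, -15.4]
```

```bash
(python3 -m crank '[[1,[0,0,-0.0003],[0,0,0]],[1,[0,0,0],[0,0,0]],[1,[0,0,0],[0,0,0]],[1,[0,0,0],[0,0,0]],[1,[0,0,0],[0,0,0]],[1,[0,0,0],[0,0,0]],[1,[0,0,0],[0,0,0]],[1,[0,0,0],[0,0,0]]]'
python3 -m crank '[[1,[0,0,0],[0,0,0]],[1,[0,0,0],[0,0,0]],[1,[0,0,0],[0,0,0]],[1,[0,0,0],[0,0,0]],[1,[0,0,0],[0,0,0]],[1,[0,0,0],[0,0,0]],[1,[0,0,0],[0,0,0]],[1,[0,0,0],[0,0,0]]]') | grep -E 'time|pos|t_force'
python3 - <<'E'
from h import *
s=snap('wrist');P=cloud(s)
t=P[258:280,265:283][...,2];f=P[195:225,255:265][...,2];t=t[t>.11]
print(np.median(t),np.median(f),robot.get_obs()['wrist_force'])
E
```

```text
time: 17.65
tool_pos: [0.5435, -0.1411, 0.0896]
wrist_force: [5.7, -3.1, -15.9]
time: 18.45
tool_pos: [0.5436, -0.1411, 0.0896]
wrist_force: [5.8, -2.0, -16.4]
0.1276213093069185 0.07537089642313867 [  6.11289559  -3.5812725  -17.02871328]
```

Held at about 15–16 N for over 1.6 s, with the lock lifted about 2 mm, so the latch retains the pin. Next I'll unload, let the pin sink back and release.

```bash
(python3 -m crank '[[1,[0,0,0.0015],[0,0,0]],[1,[0,0,0.0015],[0,0,0]],[1,[0,0,0.0015],[0,0,0]],[1,[0,0,0.001],[0,0,0]],[1,[0,0,0],[0,0,0]],[1,[0,0,0],[0,0,0]]]'
python3 -m crank '[[1,[0,0,0.0015],[0,0,0]],[1,[0,0,0],[0,0,0]],[1,[0,0,0],[0,0,0]]]'
python3 -m crank '[[1,[0,0,0.001],[0,0,0]],[1,[0,0,0],[0,0,0]],[1,[0,0,0],[0,0,0]]]') | grep -E 'pos|t_force'
```

```text
tool_pos: [0.5437, -0.1412, 0.0874]
wrist_force: [0.3, -0.4, -4.2]
tool_pos: [0.5441, -0.1412, 0.0858]
wrist_force: [-0.4, -1.1, -0.4]
tool_pos: [0.5442, -0.1413, 0.0847]
wrist_force: [0.2, -0.0, 0.8]
```

```bash
(python3 -m crank '[[0.55,[0,0,0],[0,0,0]],[0.55,[0,0,0],[0,0,0]],[0.55,[0,0,0],[0,0,0]],[0.55,[0,0,0],[0,0,0]],[0.55,[0,0,0],[0,0,0]]]'
python3 -m crank '[[0.55,[0,0,-0.01],[0,0,0]],[0.55,[0,0,-0.02],[0,0,0]],[0.55,[0,0,-0.03],[0,0,0]],[0.55,[0,0,-0.03],[0,0,0]],[0.55,[0,0,-0.03],[0,0,0]],[0.55,[0,0,-0.03],[0,0,0]],[0.55,[0,0,0],[0,0,0]],[0.55,[0,0,0],[0,0,0]]]')
python3 - <<'E'
from h import *
b=snap('scene');w=snap('wrist')
cv2.imwrite('pics/c6.png',np.hstack([cv2.resize(b['color'][165:275,185:385],(545,300),interpolation=cv2.INTER_CUBIC),cv2.resize(w['color'][170:290,230:330],(250,300))])[:,:,::-1])
P=cloud(w);h=cv2.cvtColor(w['color'],cv2.COLOR_RGB2HSV);m=cv2.inRange(h,(8,150,200),(20,255,255));m[:,:230]=0;m[:,330:]=0;q=P[m>0];q=q[q[:,2]>.1]
print('pin top',np.median(q,0),robot.get_obs()['wrist_force'])
E
```

```text
time: 20.2
tool_pos: [0.5438, -0.1412, 0.084]
ee_rot: [-3.141, 0.0, 1.493]
wrist_force: [1.2, 0.1, -0.2]
width: 0.042
finger_force: 0.0
time: 21.0
tool_pos: [0.5442, -0.1413, 0.2352]
ee_rot: [3.139, 0.001, 1.493]
wrist_force: [-0.1, -0.3, -1.0]
width: 0.0422
finger_force: 0.0
pin top [ 0.54426174 -0.14066519  0.12327159] [0.2211191  0.5503266  0.01216191]
```

View pics/c6.png

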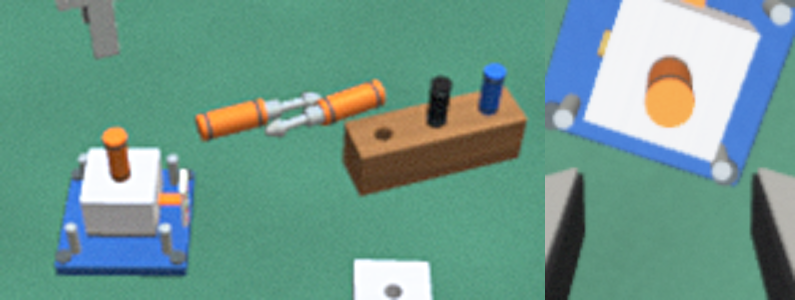

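The picture shows the pin standing in the lock with its top at z = 0.123, so its shoulder is on the face and it is fully home. The gripper is clear and the black and blue pins are untouched.

```bash
python3 -c "
from bench import robot
print(robot.close_job())"
```

```text
the job is handed in; nothing more can be done
None
```

The orange pin is in the lock, fully home, latched, tug-tested at about 15–16 N for over 1.6 s and released, with about 20–21 N the highest force I read on the lock; but the two large loose orange look-alike pins beside the rack were knocked over during the pick, most likely by the gripper, and I left them lying, so "leave all other things alone" was not fully met.

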